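# Flip a filter holder face-down through a hinged flipper plate

## Robot

A 6-joint arm with a two-finger parallel gripper is mounted at the origin on a cart in front of the work surface, level with it; the furniture and walls round the work are solid. World frame = base frame: x ahead of the robot, y to its left, z up, the work surface at z = 0. Lengths are in m, angles in rad, forces in N, time in s.
With the tool pointing down it reaches from about 0.35 to 0.775 m from the base axis. Payload 5.5 kg.
Tool frame: the origin (TCP) lies midway between the tips of the shut fingers; the grasp point (between the pads) lies 19 mm behind it; z points along the fingers, y is the direction in which the jaws open and shut (so a half turn about z gives the same grasp; the last joint's range is limited). The gripper opens to 85 mm and grips with 20 to 120 N. Pads are 22 mm wide; open, the fingers measure 114 mm over their backs; the gripper's body (76 mm by 85 mm) begins 54 mm behind the grasp point. The pads swing forward as they close: fully open they stand 13 mm farther back than shut.
Start: joints at [-0.14, 0.313, 0.046, 1.304, 0, 1.431], TCP at [0.575, -0, 0.231] pointing down, gripper open.
Joint ranges: [-2.76, 2.76], [-0.86, 1.69], [-1.03, 1.26], [-2.2, 2.34], [-1.47, 1.5], [-3.14, 3.14]. Speed limits (rad/s): [2.57, 2.57, 3.14, 3.14, 3.14, 3.14].

## Interface

Orientations are given as a unit quaternion [w, x, y, z].
In Python, from workcell import env gives the robot as it stands.
- The arm moves only by the shell command python3 -m creep 'ROWS' [OPENING] [FORCE]. ROWS is JSON, a list of rows, each a list of 6 numbers: the shift along the tool's x, y, z in m, then the turn, a rotation vector about the tool's x, y, z in degrees. A call has exactly 8 rows; each row is the pose to reach, as a shift and turn from the pose commanded when the call began, along the tool's axes at that moment; what a row does not reach only later rows make up. A row lasts 1/10 s, in which the tool goes at most 50 mm and 8.59 degrees, less where a joint would pass 70% of its speed; a pose out of reach is approached as far as the arm can. A call with a gripper value outside its range is refused whole. OPENING is the finger opening in m, from 0 to 0.0854, set as the call begins (- or left out, the last holds). The fingers move at their own pace and stop on an object; FORCE is the grip in N (left out, the last holds). Time passes only in rows, so rows that repeat a pose let the fingers close, or fill a call up. It gives the time, the measured TCP pose, the force and the opening at its end, in the units of the state.
- env.get_state(): the state, without advancing time (a new reading comes with each control period).
- env.read_camera(name): name is "scene" or "side" or "wrist"; returns (picture, depth): 400x640x3 uint8, blue, green, red; 400x640 float32, m along the optical axis (not along the pixel's ray), 0 where there is no reading.
- env.camera_params(name): a dict with "fx", "fy", "cx", "cy" (pixels), "position" and "orientation" of the camera in the world. Camera axes: x right, y up, looking along -z (the intrinsics and any distortion apply to the point x, -y, -z); pixel columns grow to the right and rows downward; lengths in m; the calibration is good to about 2 mm. The wrist camera is an equidistant fisheye: a pixel r from the principal point sees the ray r / f radians off the axis. A picture is of the moment at which its call begins: read the wrist's pose just before it. camera_params takes no time and is no camera call; for the wrist camera it gives the pose at the moment of the call.
- env.hand_in(): hands the job in, once; it reports no verdict.
The state is a dict: "clock": time; "joint_pos": joint angles; "qvel": joint speeds; "tau": joint torques, N m; "tcp_pos": TCP position; "orientation": TCP orientation; "wrist_force": force on the tool from outside, world axes, zero at the start; "ft_torque": the same for the moment, N m; "finger_gap": finger opening in m.
Only numpy, scipy, OpenCV 4.12 (cv2) and the standard library are available. Lean on these libraries where they do the work, as an engineer would, in place of code of your own. Each camera call takes 0.05 s, during which the arm holds its last target. There are 200 camera calls.

## Task

Set the stepped filter holder, collar up, into the pocket of the hinged flipper plate, click it fully home and let go of it. Then swing the flipper right over by its handle until it lies shut on the nest with the holder still held in it, and press the ejector button on its back fully down, so that the holder drops out and lies flat, face-down in the nest under the shut flipper.

Things in the scene. Friction and masses are not known exactly. Their poses are not given: they have to be found in the camera images.
- holder: filter holder, dark steel, loose, 70 g: a stepped rectangular plate, 60 (its x) by 48 (its y) mm at the lowest 3 mm, then 56 x 44 mm up to 8 mm, with a round collar 28 mm across and 14 mm high in the middle of its face (22 mm high in all). Origin: centre of the plain back; z points out through the collar. Starts collar up on the worktop, left or right of the fixture.
- flip_fixture: fixed aluminium base of the flip fixture, 108 (x) by 184 (y) by 8 mm. Origin: centre of its underside on the worktop, under the hinge. Its x axis runs along the hinge. The flipper starts on its -y side; the black nest is on its +y side.
- hinge_mid (a point): middle of the hinge axis, 42 mm above the worktop; the axis runs along the fixture's x.
- flipper (a joint): hinge of the flipper plate, rad: 0 = lying open on its rests, pocket up (start); 3.14 = swung over and shut on the nest, pocket down. The bar moves up and over towards the fixture's +y. Stiff hinge with firm stops at both ends: it stays where it is left; about 2 to 4 N at the bar moves it.
- flipper_pocket (a point): centre of the pocket floor in the flipper plate, 45 mm from the hinge axis, at hinge height when flat. z points out of the pocket (up when open), x along the hinge. The pocket is 62 (x) by 51 (y) mm and 9.5 mm deep, its rim chamfered 3 mm all round as a lead-in. When clicked home the holder's back lies on this floor, its collar sticking out.
- catch_nose (a point): edge of the sprung steel catch, a wedge 14 mm wide, in the pocket's +x end wall, another in the -x one; each sticks out 2.5 mm, 3.7 mm above the floor. A holder laid in rests on them 4 to 6 mm above the floor until 8 to 14 N of push clicks its 3 mm lower step under both, then they hold it even upside down. If one end clicks first it sits tilted: push its collar again on the high side.
- flipper_bar (a point): middle of the straight bar of the flipper's handle: round steel, 10 mm thick, parallel to the hinge, 112 mm from the hinge axis, at hinge height when flat; 58 mm free length, 28 mm clear between bar and plate. Can be pinched from above and rolls in the fingers as the plate swings.
- ejector_face (a point): centre of the black round ejector button's outer face, 26 mm across, on the back of the flipper plate behind the pocket; 18 mm behind the pocket floor. Underneath while the flipper is open, on top (60 mm above the worktop) when it is shut. Sprung, travel 8 mm to a firm stop into the plate; about 3 N of spring plus 5 to 9 N to push the holder out past the catches.
- ejector (a joint): travel of the ejector button, m: 0 out, 0.008 fully pressed.
- nest_ledge (a point): centre of the nest at the level of its ledge, 24 mm above the worktop, 45 mm from the hinge axis on the fixture's +y side. The nest opening is 65 (x) by 53 (y) mm with walls 8.5 mm above the ledge; the ledge carries the rim of the holder's face and a deep recess in the middle takes its collar. x, y, z as the fixture's.

How it is judged:
By the outcome, as a careful person would: the job done as asked, in the order asked, and still so for the second after the job is handed in, with the robot touching nothing.
It also fails if it takes over 58 s, if anything falls off the work surface, if the arm or the gripper's body presses on something with over 40 N, if the wrist force passes 120 N, or if a joint passes its speed limit or range.

## Working session

There is one attempt and no reset: what is moved stays moved. The work goes in short steps, Python scripts to look and compute and a shell command to move; the robot and the scene stay as the last step left them, time stands still between calls to the robot, and variables do not carry over. Pictures are saved under pics/ and viewed, about 8 in all and at most 12, crops included, and the job is handed in when it is done.

```bash
ls; mkdir -p pics; python3 - <<'E'
from workcell import env
import cv2,numpy as np
s=env.get_state();print({k:np.round(v,3) for k,v in s.items()})
for n in("scene","side","wrist"):
    p=env.camera_params(n);print(n,p)
    im,d=env.read_camera(n)
    cv2.imwrite(f"pics/{n}0.png",im);np.save(f"{n}0.npy",d)
a=[cv2.imread(f"pics/{n}0.png") for n in("scene","side")]
cv2.imwrite("pics/both0.png",cv2.resize(np.vstack(a),(480,600)))
E
```

```text
pics
{'clock': np.float64(0.0), 'joint_pos': array([-0.14 ,  0.314,  0.045,  1.304,  0.   ,  1.431]), 'qvel': array([ 0.001, -0.001,  0.001,  0.001,  0.002,  0.002]), 'tau': array([-3.0000e-03, -4.8063e+01,  2.9853e+01,  2.0000e-02, -0.0000e+00,
       -0.0000e+00]), 'tcp_pos': array([0.574, 0.   , 0.23 ]), 'orientation': array([-0.001,  0.707,  0.707, -0.001]), 'wrist_force': array([0.022, 0.033, 0.414]), 'ft_torque': array([ 0.008, -0.013,  0.044]), 'finger_gap': np.float64(0.086)}
scene {'fx': 456.5130492423135, 'fy': 456.5130492423135, 'cx': 318.9465407852275, 'cy': 196.12153600296352, 'position': array([ 0.08520395, -0.49676437,  0.81187951]), 'orientation': array([ 0.88186777,  0.32236532, -0.1108026 , -0.32574934])}
side {'fx': 396.0091851661801, 'fy': 396.0091851661801, 'cx': 317.0262213856259, 'cy': 193.6447057870338, 'position': array([ 0.28191912, -0.45453505,  0.7727341 ]), 'orientation': array([ 0.93208232,  0.27536822, -0.06497804, -0.22621395])}
wrist {'fx': 309.70691628693146, 'fy': 309.70691628693146, 'cx': 322.0929546634188, 'cy': 198.5540980438095, 'position': array([0.57450157, 0.08038874, 0.37288337]), 'orientation': array([ 9.87512450e-01, -1.57535465e-01,  1.31686530e-03,  5.86614919e-05])}
```

View pics/scene0.png

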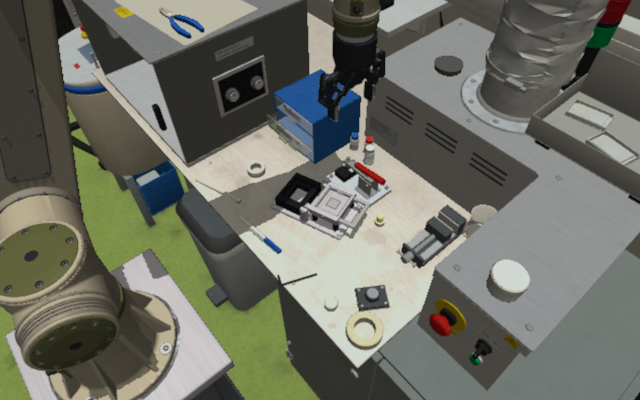

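View pics/wrist0.png

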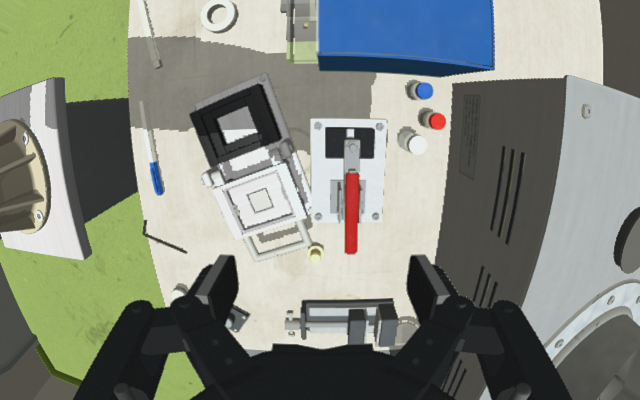

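The scene view shows the holder at about (371,297) and the fixture with its nest at (297,193) and flipper at (335,208). In the wrist view the nest is at (240,122), the pocket at (262,199) and the bar at (281,240). Next I'll build orthophotos in world coordinates.

```bash
cat > h.py <<'E'
import numpy as np,cv2
from scipy.spatial.transform import Rotation as R
from workcell import env
def q(o): return R.from_quat([o[1],o[2],o[3],o[0]])
def cloud(n,d,p):
    v,u=np.mgrid[0:400,0:640]; x=(u-p['cx'])/p['fx']; y=(v-p['cy'])/p['fy']
    if n=="wrist":
        r=np.hypot(x,y)+1e-9; k=np.tan(np.minimum(r,1.4))/r; x=x*k;y=y*k
    P=np.stack([x*d,-y*d,-d],-1)
    W=q(p['orientation']).apply(P.reshape(-1,3)).reshape(400,640,3)+p['position']
    W[d<=0]=np.nan
    return W
def ortho(W,im,x0,x1,y0,y1,s=0.001,zmax=0.12):
    "rows: x decreasing downward from x1; cols: y decreasing rightwards from y1"
    h=int((x1-x0)/s);w=int((y1-y0)/s)
    c=((y1-W[...,1])/s); r=((x1-W[...,0])/s)
    ok=np.isfinite(c)&(c>=0)&(c<w)&(r>=0)&(r<h)&(W[...,2]<zmax)
    Z=np.full((h,w),np.nan);C=np.zeros((h,w,3),np.uint8)
    o=np.argsort(W[...,2][ok]); rr=r[ok].astype(int)[o];cc=c[ok].astype(int)[o]
    Z[rr,cc]=W[...,2][ok][o];C[rr,cc]=im[ok][o]
    return Z,C
def shot(n):
    p=env.camera_params(n);im,d=env.read_camera(n);return im,d,p
E
python3 - <<'E'
from h import *
for n,pts in(("scene",[(371,297),(297,193),(335,208),(341,200)]),("wrist",[(240,122),(262,199),(281,240)])):
    p=env.camera_params(n);d=np.load(n+"0.npy");im=cv2.imread(f"pics/{n}0.png");W=cloud(n,d,p)
    for u,v in pts: print(n,u,v,np.round(W[v,u],4))
    Z,C=ortho(W,im,0.40,0.68,-0.10,0.23) if n=="wrist" else ortho(W,im,0.3,0.6,-0.3,0.05)
    np.save(f"Z{n}.npy",Z)
    C=cv2.morphologyEx(C,cv2.MORPH_CLOSE,np.ones((3,3)))
    cv2.imwrite(f"pics/o{n}.png",cv2.resize(C,None,fx=2,fy=2))
E
python3 - <<'E'
import cv2,numpy as np
a=cv2.imread('pics/oscene.png');b=cv2.imread('pics/owrist.png')
h=max(a.shape[0],b.shape[0]);f=lambda i:np.pad(i,((0,h-i.shape[0]),(0,0),(0,0)))
c=np.hstack([f(b),f(a)]);print(c.shape,b.shape)
cv2.imwrite('pics/ob.png',cv2.resize(b,None,fx=1.2,fy=1.2))
E
```

```text
scene 371 297 [ 0.4167 -0.2407  0.0199]
scene 297 193 [0.4776 0.0634 0.008 ]
scene 335 208 [ 0.498  -0.0451  0.039 ]
scene 341 200 [ 0.5222 -0.0376  0.0399]
wrist 240 122 [0.4753 0.0572 0.0076]
wrist 262 199 [ 0.5052 -0.0285  0.0421]
wrist 281 240 [ 0.5182 -0.101  -0.0015]
(600, 1358, 3) (560, 660, 3)
```

View pics/ob.png

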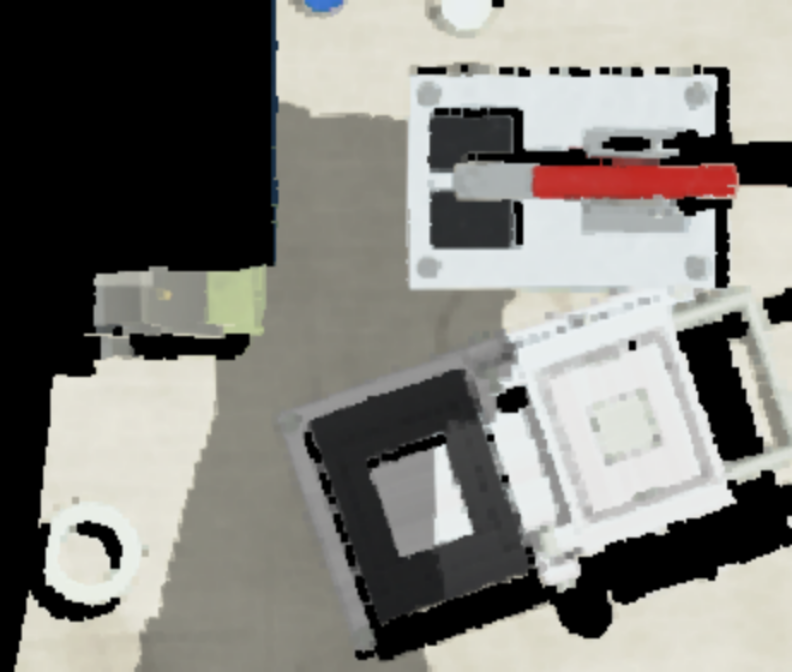

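View pics/oscene.png

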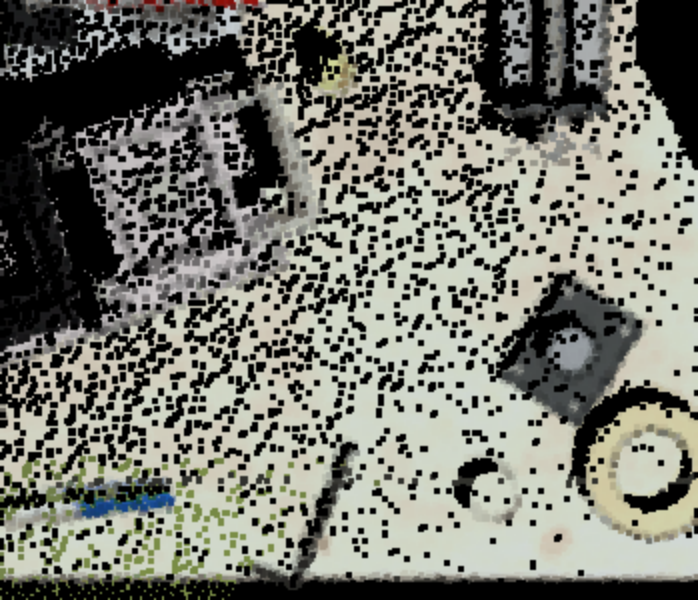

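The orthophotos put the pocket near (0.503,-0.031), the nest near (0.473,0.055), the fixture yaw near 19°, and the holder near (0.426,-0.235) with its x axis near -33°. A tape ring sits close beside the holder. I'll refine these numbers, check the clamp height, and compute the approach.

```bash
cat >> h.py <<'E'
def delta(xyz,psi,o=None):
    "shift (mm) and turn (deg) in tool axes to reach TCP xyz, jaw at world angle psi deg, pointing down"
    s=env.get_state();Rt=q(s['orientation'])
    T=R.from_euler('z',psi,degrees=True)*q([0,.70711,.70711,0])
    sh=Rt.inv().apply(np.array(xyz)-s['tcp_pos'])*1e3
    print('shift mm',np.round(sh,1),'turn',np.round((Rt.inv()*T).as_rotvec(degrees=True),2),'t',round(s['clock'],2),'F',np.round(s['wrist_force'],1))
E
python3 - <<'E'
from h import *
Z=np.load("Zwrist.npy")
def rect(m,name):
    m=cv2.morphologyEx(m.astype(np.uint8),cv2.MORPH_CLOSE,np.ones((3,3)))
    n,l,st,c=cv2.connectedComponentsWithStats(m);i=1+np.argmax(st[1:,4])
    pts=np.argwhere(l==i)[:,::-1].astype(np.float32)
    (cx,cy),wh,a=cv2.minAreaRect(pts);print(name,'x',.68-(cy+.5)/1e3,'y',.23-(cx+.5)/1e3,wh,a,st[i,4])
xx=.68-np.arange(Z.shape[0])[:,None]/1e3;yy=.23-np.arange(Z.shape[1])[None]/1e3
near=(np.hypot(xx-.503,yy+.031)<.05)
rect((Z>.0385)&(Z<.0455)&near,'floor')
nn=(np.hypot(xx-.473,yy-.055)<.05)
print('nest z hist',np.histogram(Z[nn&np.isfinite(Z)],bins=np.arange(0,.06,.004)))
rect((Z>.0205)&(Z<.028)&nn,'ledge')
cl=(xx>.565)&(yy<.06)&(yy>-.1);print('clamp max z',np.nanmax(np.where(cl,Z,0)))
p=env.camera_params("wrist");W=cloud("wrist",np.load("wrist0.npy"),p)
r=W[(W[...,0]>.5)&(W[...,0]<.68)&(W[...,1]>-.12)&(W[...,1]<.06)];print('max z region',np.nanmax(r[:,2][r[:,2]<.2]))
p=env.camera_params("scene");W=cloud("scene",np.load("scene0.npy"),p)
m=(np.hypot(W[...,0]-.426,W[...,1]+.235)<.045)
top=m&(W[...,2]>.0175)&(W[...,2]<.026);print('collar',top.sum(),np.nanmedian(W[top],0), W[top].min(0),W[top].max(0))
pl=m&(W[...,2]>.0045)&(W[...,2]<.026)
pp=W[pl][:,:2].astype(np.float32)*1000;print('plate',cv2.minAreaRect(pp))
ring=(np.hypot(W[...,0]-.369,W[...,1]+.275)<.035);print('ring z',np.nanpercentile(W[ring][:,2],[50,90]))
delta([.38,-.30,.13],-33)
delta([.426,-.235,.12],-33)
E
```

```text
floor x 0.5018868713378907 y -0.03131387329101562 (62.19723892211914, 51.176021575927734) 70.01689910888672 2937
nest z hist (array([  14,  893,  736,    9,   13,  730,  574,  622, 1178,    0,    0,
          0,    0,    0]), array([0.   , 0.004, 0.008, 0.012, 0.016, 0.02 , 0.024, 0.028, 0.032,
       0.036, 0.04 , 0.044, 0.048, 0.052, 0.056]))
ledge x 0.47175000000000006 y 0.053750015258789086 (65.14291381835938, 54.074947357177734) 71.56504821777344 1839
clamp max z 0.08246412929881419
max z region 0.08246412929881419
collar 156 [ 0.42227218 -0.23669964  0.02033626] [ 0.38589776 -0.26651084  0.01755165] [ 0.43815448 -0.22170629  0.02362572]
plate ((417.4274597167969, -243.97030639648438), (65.06786346435547, 57.39842224121094), 56.05789566040039)
ring z [-0.00250076  0.01820454]
shift mm [-300.1 -194.5  100.8] turn [-8.0e-02  1.0e-02  3.3e+01] t 0.15 F [-0.6  1.1 -0.4]
shift mm [-235.1 -148.5  110.8] turn [-8.0e-02  1.0e-02  3.3e+01] t 0.15 F [-0.6  1.1 -0.4]
```

```bash
python3 -m creep '[[-0.04,-0.025,0.01,0,0,5],[-0.085,-0.05,0.025,0,0,12],[-0.125,-0.075,0.04,0,0,20],[-0.17,-0.1,0.055,0,0,27],[-0.215,-0.13,0.07,0,0,33],[-0.25,-0.16,0.085,0,0,33],[-0.285,-0.184,0.1,0,0,33],[-0.285,-0.184,0.1,0,0,33]]' 0.06 && python3 - <<'E'
from h import *
im,d,p=shot("wrist");W=cloud("wrist",d,p)
cv2.imwrite("pics/w1.png",im)
Z,C=ortho(W,im,.33,.53,-.34,-.14,.0005)
cv2.imwrite("pics/ow1.png",cv2.resize(cv2.morphologyEx(C,cv2.MORPH_CLOSE,np.ones((3,3))),(600,600)))
h=np.hypot(W[...,0]-.424,W[...,1]+.237)
top=(h<.03)&(W[...,2]>.0195)&(W[...,2]<.0245)
print('collar',top.sum(),cv2.minEnclosingCircle(W[top][:,:2].astype(np.float32)*1000),W[top].mean(0))
for lo,hi in((.005,.012),(.0015,.012)):
    pl=(h<.042)&(W[...,2]>lo)&(W[...,2]<hi);print('plate',pl.sum(),cv2.minAreaRect(W[pl][:,:2].astype(np.float32)*1000))
E
```

```text
clock: 0.95
tcp_pos: [0.3875, -0.2875, 0.1293]
orientation: [-0.001, 0.88, 0.474, -0.001]
wrist_force: [0.9, 0.6, 0.8]
finger_gap: 0.0601
collar 911 ((423.8091125488281, -234.12646484375), 14.034560203552246) [ 0.42382387 -0.23411221  0.02190046]
plate 2497 ((417.6876220703125, -243.06036376953125), (65.83230590820312, 56.3808708190918), 56.75410842895508)
plate 2960 ((422.43341064453125, -235.96937561035156), (82.2962646484375, 72.0685043334961), 42.96078872680664)
```

View pics/ow1.png

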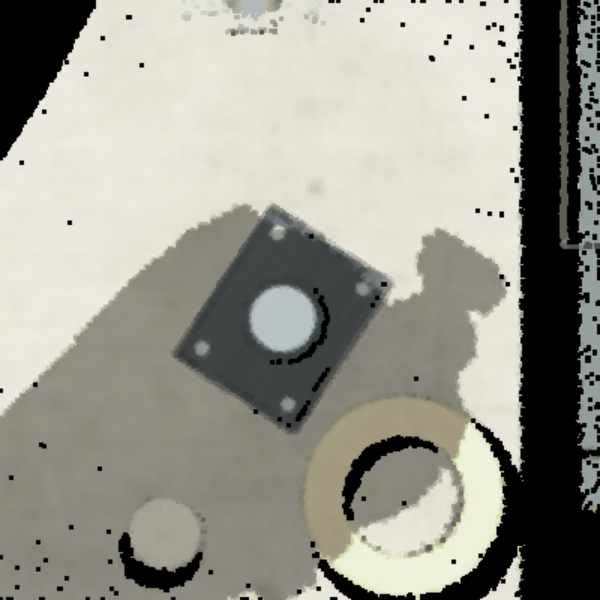

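The holder is clear, with its collar at (283,319), and the ring lies off its lower-right edge. Gripping the collar along the holder's long axis stays clear of the ring.

```bash
python3 - <<'E'
from h import *
im=cv2.imread("pics/ow1.png");m=(im.max(2)<100)&(im.max(2)>20)
m=cv2.morphologyEx(m.astype(np.uint8),cv2.MORPH_OPEN,np.ones((9,9)))
n,l,st,c=cv2.connectedComponentsWithStats(m);i=l[250,250] or 1
r=cv2.minAreaRect(np.argwhere(l==i)[:,::-1].astype(np.float32));print(r,'centre',.53-r[0][1]/3e3,-.14-r[0][0]/3e3)
delta([.4238,-.2341,.05],-33.7);delta([.4238,-.2341,.010],-33.7)
E
```

```text
((281.19287109375, 320.56768798828125), (149.71902465820312, 179.40066528320312), 32.574058532714844) centre 0.4231441040039063 -0.23373095703125002
shift mm [63.3  0.8 79.9] turn [-0.15 -0.    0.4 ] t 1.0 F [0.  0.3 0.5]
shift mm [ 63.3   0.9 119.9] turn [-0.15 -0.    0.4 ] t 1.0 F [0.  0.3 0.5]
```

```bash
python3 -m creep '[[0.03,0.0005,0.03,0,0,-0.3],[0.0633,0.001,0.06,0,0,-0.3],[0.0633,0.001,0.08,0,0,-0.3],[0.0633,0.001,0.095,0,0,-0.3],[0.0633,0.001,0.108,0,0,-0.3],[0.0633,0.001,0.117,0,0,-0.3],[0.0633,0.001,0.12,0,0,-0.3],[0.0633,0.001,0.12,0,0,-0.3]]' && python3 -m creep '[[0,0,0,0,0,0],[0,0,0,0,0,0],[0,0,0,0,0,0],[0,0,0,0,0,0],[0,0,0,0,0,0],[0,0,0,0,0,0],[0,0,-0.01,0,0,0],[0,0,-0.03,0,0,0]]' 0.015 60 && python3 - <<'E'
from h import *
delta([.5020,-.0313,.11],19.5)
E
```

```text
clock: 1.8
tcp_pos: [0.4267, -0.232, 0.0113]
orientation: [-0.0, 0.877, 0.48, 0.0]
wrist_force: [-0.7, -0.4, 0.1]
finger_gap: 0.0601
clock: 2.6
tcp_pos: [0.4251, -0.2317, 0.0409]
orientation: [-0.001, 0.878, 0.479, -0.001]
wrist_force: [-0.8, -0.1, -0.9]
finger_gap: 0.0248
shift mm [210.2 -43.9 -68.9] turn [ -0.15  -0.1  -52.22] t 2.6 F [-0.8 -0.1 -0.9]
```

```bash
python3 -m creep '[[0,0,-0.02,0,0,0],[0,0,-0.045,0,0,0],[0,0,-0.069,0,0,0],[0.04,-0.01,-0.069,0,0,-8],[0.08,-0.02,-0.069,0,0,-16],[0.12,-0.03,-0.069,0,0,-24],[0.12,-0.03,-0.069,0,0,-24],[0.12,-0.03,-0.069,0,0,-24]]' && python3 - <<'E'
from h import *
im,d,p=shot("side");im2,_,_=shot("wrist")
print(env.get_state()['finger_gap'])
cv2.imwrite("pics/s2.png",np.hstack([cv2.resize(im[100:330,250:500],(500,460)),cv2.resize(im2[200:400,170:470],(300,200)).repeat(1,0) if 0 else np.pad(im2[200:400,170:470],((0,260),(0,0),(0,0)))]))
E
```

```text
clock: 3.4
tcp_pos: [0.4661, -0.1145, 0.1108]
orientation: [0.0, 0.758, 0.652, -0.0]
wrist_force: [-0.2, 0.0, -1.5]
finger_gap: 0.0245
0.02493787857996474
```

View pics/s2.png

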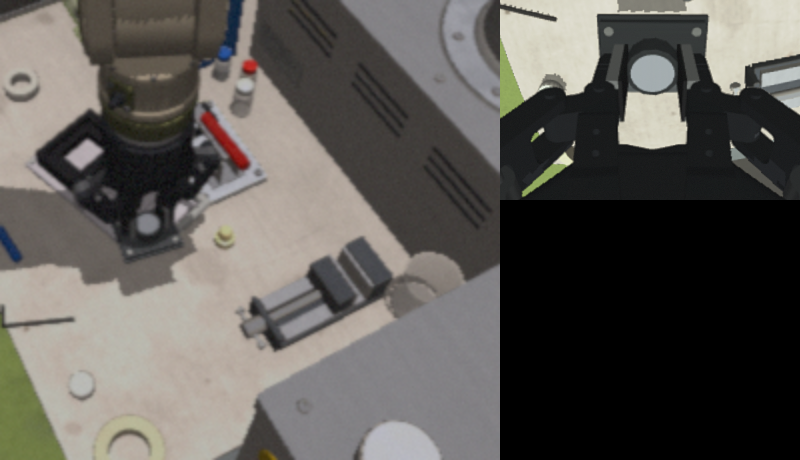

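The holder is gripped square: its front edge is level at row 15 and the collar is at (652,72), between the pads. Now I'll measure the collar and the pocket together with the wrist camera.

```bash
python3 - <<'E'
from h import *
s=env.get_state();im,d,p=shot("wrist");W=cloud("wrist",d,p)
Rt=q(s['orientation']);T=Rt.inv().apply((W-s['tcp_pos']).reshape(-1,3)).reshape(W.shape)
v,u=np.mgrid[0:400,0:640]
# collar: bright pixels in roi
roi=(abs(u-322)<30)&(abs(v-272)<26)&(im.max(2)>110)
n,l,st,c=cv2.connectedComponentsWithStats(roi.astype(np.uint8));i=1+np.argmax(st[1:,4]);m=l==i
t=T[m];zt=np.median(t[:,2]);t=t[abs(t[:,2]-zt)<.002];print('collar tool',zt,cv2.minEnclosingCircle(t[:,:2].astype(np.float32)*1e3),len(t))
# plate step (dark) points 5..22mm beyond collar top
m=(abs(T[...,2]-(zt+.014))<.003)&(abs(T[...,1])<.035)&(T[...,0]>.0)&(T[...,0]<.04)
pts=T[m];e=[pts[abs(pts[:,1]-y)<.001][:,0].max() for y in np.arange(-.026,.027,.004)]
print('edge x mm',np.round(np.array(e)*1e3,1),'y range',pts[:,1].min(),pts[:,1].max())
xx=np.hypot(W[...,0]-.502,W[...,1]+.0313)
Z,C=ortho(W,im,.43,.57,-.1,.04)
f=np.nan_to_num(Z);m=((f>.0385)&(f<.0455)).astype(np.uint8);m=cv2.morphologyEx(m,cv2.MORPH_CLOSE,np.ones((3,3)))
n,l,st,c=cv2.connectedComponentsWithStats(m);i=1+np.argmax(st[1:,4])
r=cv2.minAreaRect(np.argwhere(l==i)[:,::-1].astype(np.float32));print('floor',.57-(r[0][1]+.5)/1e3,.04-(r[0][0]+.5)/1e3,r[1:],st[i,4])
delta([.5020,-.0313,.11],19.5)
E
```

```text
collar tool nan ((0.0, 0.0), 0.0) 0Traceback (most recent call last):
  File "<stdin>", line 11, in <module>
    return umr_maximum(a, axis, None, out, keepdims, initial, where)
ValueError: zero-size array to reduction operation maximum which has no identity
```

```bash
python3 - <<'E'
from h import *
s=env.get_state();im,d,p=shot("wrist");W=cloud("wrist",d,p)
Rt=q(s['orientation']);Rc=q(p['orientation'])
def plane(u,v,zt):
    x=(u-p['cx'])/p['fx'];y=(v-p['cy'])/p['fy'];r=np.hypot(x,y)+1e-9;k=np.sin(r)/r
    D=Rt.inv().apply(Rc.apply(np.stack([x*k,-y*k,-np.cos(r)],-1)));O=Rt.inv().apply(p['position']-s['tcp_pos'])
    return O+D*((zt-O[2])/D[:,2])[:,None]
v,u=np.mgrid[0:400,0:640]
roi=(abs(u-322)<30)&(abs(v-272)<26)&(im.max(2)>110)
n,l,st,c=cv2.connectedComponentsWithStats(roi.astype(np.uint8));i=l[272,322];m=l==i
t=plane(u[m],v[m],-.0107);print('collar tool',cv2.minEnclosingCircle(t[:,:2].astype(np.float32)*1e3),t.min(0),t.max(0),m.sum())
# front edge of plate
g=im.max(2).astype(float);us=np.arange(275,372,8);ev=[205+np.argmin(np.diff(g[205:240,a])) for a in us]
print(ev);t=plane(us,np.array(ev)+.5,.0083);print('edge slope deg',np.degrees(np.polyfit(t[:,1],t[:,0],1)[0]),np.round(t[:,0]*1e3,1))
print('d near',d[272,322],d[225,322])
Z,C=ortho(W,im,.43,.57,-.1,.04)
f=np.nan_to_num(Z);m=((f>.0385)&(f<.0455)).astype(np.uint8);m=cv2.morphologyEx(m,cv2.MORPH_CLOSE,np.ones((3,3)))
n,l,st,c=cv2.connectedComponentsWithStats(m);i=1+np.argmax(st[1:,4])
r=cv2.minAreaRect(np.argwhere(l==i)[:,::-1].astype(np.float32));print('floor',.57-(r[0][1]+.5)/1e3,.04-(r[0][0]+.5)/1e3,r[1:],st[i,4])
delta([.5020,-.0313,.11],19.5)
E
```

```text
collar tool ((-2.1139371395111084, -0.4227280020713806), 11.053925514221191) [-0.01273267 -0.0110612  -0.0107    ] [ 0.00857018  0.01044023 -0.0107    ] 1292
[np.int64(213), np.int64(213), np.int64(213), np.int64(213), np.int64(213), np.int64(213), np.int64(213), np.int64(213), np.int64(213), np.int64(213), np.int64(213), np.int64(213), np.int64(213)]
edge slope deg 0.005697832882944111 [22.7 22.7 22.7 22.7 22.7 22.8 22.8 22.8 22.7 22.7 22.7 22.7 22.7]
d near 0.15203683 0.15946181
floor 0.5021147308349609 -0.030818695068359374 ((61.68458557128906, 50.39393615722656), 70.20112609863281) 2992
shift mm [89.6 22.8  0.4] turn [ 0.000e+00  1.000e-02 -2.833e+01] t 3.6 F [ 0.3  0.4 -1.1]
```

```bash
python3 - <<'E'
from h import *
s=env.get_state();im,d,p=shot("wrist");W=cloud("wrist",d,p)
Rt=q(s['orientation']);T=Rt.inv().apply((W-s['tcp_pos']).reshape(-1,3)).reshape(W.shape)
v,u=np.mgrid[0:400,0:640]
b=T[262:282,312:332].reshape(-1,3);zt=np.nanmedian(b[:,2]);print('top z',zt)
m=(abs(T[...,2]-zt)<.0025)&(np.hypot(T[...,0]+.002,T[...,1])<.016);t=T[m]
print('collar',m.sum(),t.min(0),t.max(0),cv2.minEnclosingCircle(t[:,:2].astype(np.float32)*1e3))
for lo,hi in((.011,.0165),(.0165,.022)):
    m=(T[...,2]>zt+lo)&(T[...,2]<zt+hi)&(abs(T[...,1])<.035)&(T[...,0]<.04)&(T[...,0]>-.03);t=T[m];print('plate',m.sum(),t.min(0),t.max(0))
E
```

```text
top z -0.009559745255863356
collar 2002 [-0.01675607 -0.01317489 -0.01193601] [ 0.01140292  0.0122882  -0.00707129] ((-1.4737895727157593, -0.34348464012145996), 15.481513023376465)
plate 2776 [-0.02522956 -0.028729    0.0014665 ] [0.02006248 0.02787216 0.00690974]
plate 911 [-0.0034205  -0.03069688  0.00694435] [0.02175086 0.02974532 0.01243539]
```

```bash
python3 -m creep '[[0.025,0.006,0,0,0,-8],[0.05,0.012,0,0,0,-16],[0.07,0.018,0,0,0,-24],[0.0917,0.0229,0.01,0,0,-28.8],[0.0917,0.0229,0.02,0,0,-28.8],[0.0917,0.0229,0.03,0,0,-28.8],[0.0917,0.0229,0.03,0,0,-28.8],[0.0917,0.0229,0.03,0,0,-28.8]]' && python3 - <<'E'
from h import *
delta([.5016,-.0288,.055],19.9)
im,d,p=shot("wrist")
cv2.imwrite("pics/w3.png",cv2.resize(im[120:360,180:480],(750,600)))
E
```

```text
clock: 4.45
tcp_pos: [0.5018, -0.029, 0.08]
orientation: [-0.0, 0.574, 0.819, -0.0]
wrist_force: [-0.2, 0.7, 0.1]
finger_gap: 0.0246
shift mm [ 0.3 -0.1 25. ] turn [-0.06 -0.02  0.07] t 4.45 F [-0.2  0.7  0.1]
```

View pics/w3.png

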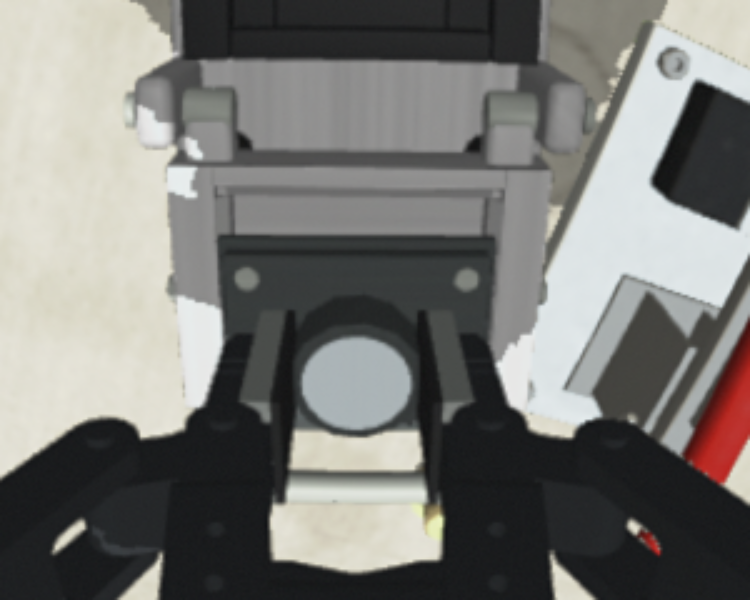

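The holder sits square over the pocket: pocket edges at columns 217 and 503, holder edges at 219 and 495. Now I'll lower it.

```bash
python3 -m creep '[[0.0003,0,0.005,0,0,0],[0.0003,0,0.01,0,0,0],[0.0003,0,0.014,0,0,0],[0.0003,0,0.017,0,0,0],[0.0003,0,0.019,0,0,0],[0.0003,0,0.021,0,0,0],[0.0003,0,0.021,0,0,0],[0.0003,0,0.021,0,0,0]]' && python3 -m creep '[[0,0,0.001,0,0,0],[0,0,0.002,0,0,0],[0,0,0.003,0,0,0],[0,0,0.004,0,0,0],[0,0,0.004,0,0,0],[0,0,0.004,0,0,0],[0,0,0.004,0,0,0],[0,0,0.004,0,0,0]]'
```

```text
clock: 5.3
tcp_pos: [0.5019, -0.0279, 0.0593]
orientation: [-0.0, 0.573, 0.82, -0.0]
wrist_force: [-1.5, -0.6, 0.1]
finger_gap: 0.0249
clock: 6.1
tcp_pos: [0.502, -0.0278, 0.0547]
orientation: [-0.0, 0.573, 0.82, -0.0]
wrist_force: [0.4, -1.7, -7.5]
finger_gap: 0.025
```

```bash
python3 -m creep '[[0,0,0.001,0,0,0],[0,0,0.002,0,0,0],[0,0,0.002,0,0,0],[0,0,0.002,0,0,0],[0,0,0.002,0,0,0],[0,0,0.002,0,0,0],[0,0,0.002,0,0,0],[0,0,0.002,0,0,0]]' && python3 -m creep '[[0,0,0,0,0,0],[0,0,0,0,0,0],[0,0,0,0,0,0],[0,0,0,0,0,0],[0,0,-0.01,0,0,0],[0,0,-0.025,0,0,0],[0,0,-0.045,0,0,0],[0,0,-0.06,0,0,0]]' 0.05  && python3 - <<'E'
from h import *
im,d,p=shot("wrist");W=cloud("wrist",d,p)
Z,C=ortho(W,im,.44,.56,-.09,.03,.0005)
h=np.hypot(W[...,0]-.502,W[...,1]+.0311)
top=(h<.012)&(W[...,2]>.05);t=W[top];print('collar top z',np.nanmedian(t[:,2]))
A=np.c_[t[:,:2]-[.502,-.0311],np.ones(len(t))];A=A[np.isfinite(t[:,2])];t=t[np.isfinite(t[:,2])];k=np.linalg.lstsq(A,t[:,2],rcond=None)[0];print('tilt deg',np.degrees(k[:2]))
yaw=np.radians(19.8);ex=np.array([np.cos(yaw),np.sin(yaw)]);ey=np.array([-ex[1],ex[0]])
a=(W[...,:2]-[.502,-.0311])@ex;b=(W[...,:2]-[.502,-.0311])@ey
for nm,m in(('step +x',(abs(a-.022)<.005)&(abs(b)<.018)),('step -x',(abs(a+.022)<.005)&(abs(b)<.018)),('step +y',(abs(b-.018)<.002)&(abs(a)<.02)),('rim +x',(abs(a-.040)<.003)&(abs(b)<.02)),('rim -x',(abs(a+.040)<.003)&(abs(b)<.02))):
    print(nm,m.sum(),np.nanpercentile(W[m][:,2],[20,50,80]) if m.sum() else '')
cv2.imwrite("pics/w4.png",cv2.resize(im[120:360,180:480],(750,600)))
E
```

```text
clock: 6.9
tcp_pos: [0.5021, -0.0278, 0.0543]
orientation: [0.0, 0.573, 0.82, -0.0]
wrist_force: [-5.2, -0.8, 5.4]
finger_gap: 0.025
clock: 7.7
tcp_pos: [0.5029, -0.0279, 0.115]
orientation: [0.001, 0.573, 0.82, 0.0]
wrist_force: [0.3, -0.2, -0.2]
finger_gap: 0.05
collar top z 0.06384760573244694
tilt deg [-1.12974105  2.67054436]
step +x 1637 [0.04968007 0.13115346 0.15471847]
step -x 2485 [0.05017208 0.14583772 0.1737231 ]
step +y 1330 [0.05029641 0.19520908 0.20142273]
rim +x 1118 [0.05116329 0.14582998 0.17069307]
rim -x 1124 [0.05120193 0.1670804  0.17176957]
```

View pics/w4.png

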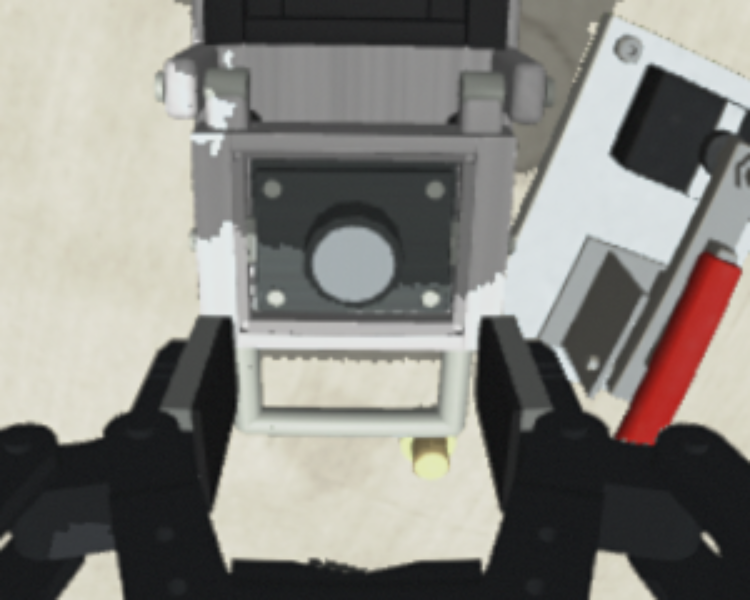

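The holder lies flat at the right height. The collar top is at 63.8 mm against 64 expected, and the steps at both ends are at about 50 mm. I'll press once on the collar to be sure.

```bash
python3 -m creep '[[-0.0027,-0.0015,0,0,0,0],[-0.0027,-0.0015,0,0,0,0],[-0.0027,-0.0015,0.005,0,0,0],[-0.0027,-0.0015,0.02,0,0,0],[-0.0027,-0.0015,0.035,0,0,0],[-0.0027,-0.0015,0.044,0,0,0],[-0.0027,-0.0015,0.049,0,0,0],[-0.0027,-0.0015,0.049,0,0,0]]' 0.0 && python3 -m creep '[[0,0,0.001,0,0,0],[0,0,0.002,0,0,0],[0,0,0.003,0,0,0],[0,0,0.004,0,0,0],[0,0,0.0045,0,0,0],[0,0,0.005,0,0,0],[0,0,0.005,0,0,0],[0,0,0.005,0,0,0]]'
```

```text
clock: 8.55
tcp_pos: [0.5013, -0.0307, 0.0642]
orientation: [-0.0, 0.573, 0.82, -0.0]
wrist_force: [-0.1, -0.3, -0.1]
finger_gap: -0.0002
clock: 9.35
tcp_pos: [0.5019, -0.0308, 0.0637]
orientation: [0.001, 0.573, 0.82, 0.0]
wrist_force: [-13.5, 2.7, 39.6]
finger_gap: 0.0002
```

```bash
python3 -m creep '[[0,0,-0.02,0,0,0],[-0.01,0,-0.04,0,0,-8],[-0.03,0,-0.045,0,0,-16],[-0.05,0,-0.045,0,0,-24],[-0.0673,0,-0.045,0,0,-32],[-0.0673,0,-0.045,0,0,-40],[-0.0673,0,-0.045,0,0,-48],[-0.0673,0,-0.045,0,0,-56]]' 0.03 && python3 - <<'E'
from h import *
delta([.5247,-.0941,.10],109.8);delta([.5247,-.0941,.025],109.8)
im,d,p=shot("wrist");W=cloud("wrist",d,p)
yaw=np.radians(19.8);ex=np.array([np.cos(yaw),np.sin(yaw)]);ey=np.array([-ex[1],ex[0]])
a=(W[...,:2]-[.5247,-.0941])@ex;b=(W[...,:2]-[.5247,-.0941])@ey
m=(abs(a)<.024)&(abs(b)<.014)&(W[...,2]>.035)&(W[...,2]<.055);t=b[m];print('bar b',m.sum(),t.min() if m.sum() else 0,t.max() if m.sum() else 0,W[m][:,2].max() if m.sum() else 0)
cv2.imwrite("pics/w5.png",im)
E
```

```text
clock: 10.15
tcp_pos: [0.525, -0.0944, 0.104]
orientation: [-0.0, 0.118, 0.993, 0.0]
wrist_force: [-0.0, 0.2, 0.5]
finger_gap: 0.0299
shift mm [0.4 0.2 4. ] turn [ 1.00e-02 -1.00e-02 -3.34e+01] t 10.15 F [-0.   0.2  0.5]
shift mm [ 0.4  0.2 79. ] turn [ 1.00e-02 -1.00e-02 -3.34e+01] t 10.15 F [-0.   0.2  0.5]
bar b 911 -0.005130657681908411 0.005820161036413182 0.04867265346892183
```

```bash
python3 -m creep '[[0,0,0,0,0,-8.4],[0,0,0,0,0,-16.8],[0,0,0,0,0,-25.2],[0,0,0.01,0,0,-33.4],[0.0004,0.0004,0.03,0,0,-33.4],[0.0004,0.0004,0.05,0,0,-33.4],[0.0004,0.0004,0.068,0,0,-33.4],[0.0004,0.0004,0.079,0,0,-33.4]]' && python3 -m creep '[[0,0,0,0,0,0],[0,0,0,0,0,0],[0,0,0,0,0,0],[0,0,0,0,0,0],[0,0,0,0,0,0],[0,0,0,0,0,0],[0,0,0,0,0,0],[0,0,0,0,0,0]]' 0.002 25 && python3 - <<'E'
from h import *
s=env.get_state();print(np.round(s['tcp_pos'],4),s['wrist_force'],q(s['orientation']).as_matrix().round(3))
for t in np.radians(np.arange(0,181,7.5)):
    print(round(np.degrees(t),1),'y %.1f z %.1f'%(112*(1-np.cos(t)),-112*np.sin(t)))
E
```

```text
clock: 11.0
tcp_pos: [0.5239, -0.0933, 0.0238]
orientation: [-0.001, -0.168, 0.986, 0.0]
wrist_force: [-0.9, 0.2, 0.3]
finger_gap: 0.03
clock: 11.8
tcp_pos: [0.5244, -0.0945, 0.0258]
orientation: [-0.0, -0.169, 0.986, -0.001]
wrist_force: [-3.4, -5.2, -4.1]
finger_gap: 0.009
[ 0.5244 -0.0945  0.0258] [-3.42776394 -5.23364393 -4.11606201] [[-0.943 -0.333 -0.   ]
 [-0.333  0.943 -0.002]
 [ 0.001 -0.001 -1.   ]]
0.0 y 0.0 z -0.0
7.5 y 1.0 z -14.6
15.0 y 3.8 z -29.0
22.5 y 8.5 z -42.9
30.0 y 15.0 z -56.0
37.5 y 23.1 z -68.2
45.0 y 32.8 z -79.2
52.5 y 43.8 z -88.9
60.0 y 56.0 z -97.0
67.5 y 69.1 z -103.5
75.0 y 83.0 z -108.2
82.5 y 97.4 z -111.0
90.0 y 112.0 z -112.0
97.5 y 126.6 z -111.0
105.0 y 141.0 z -108.2
112.5 y 154.9 z -103.5
120.0 y 168.0 z -97.0
127.5 y 180.2 z -88.9
135.0 y 191.2 z -79.2
142.5 y 200.9 z -68.2
150.0 y 209.0 z -56.0
157.5 y 215.5 z -42.9
165.0 y 220.2 z -29.0
172.5 y 223.0 z -14.6
180.0 y 224.0 z -0.0
```

```bash
python3 -m creep '[[0,0.001,-0.0146,0,0,0],[0,0.0038,-0.029,0,0,0],[0,0.0085,-0.0429,0,0,0],[0,0.015,-0.056,0,0,0],[0,0.0231,-0.0682,0,0,0],[0,0.0328,-0.0792,0,0,0],[0,0.0438,-0.0889,0,0,0],[0,0.056,-0.097,0,0,0]]'
```

```text
clock: 12.6
tcp_pos: [0.5067, -0.0434, 0.1249]
orientation: [0.001, -0.168, 0.986, -0.004]
wrist_force: [-4.1, -10.0, 5.0]
finger_gap: 0.0087
```

```bash
python3 - <<'E'
from h import *
im,d,p=shot("side");im2,_,_=shot("wrist")
cv2.imwrite("pics/s6.png",np.hstack([cv2.resize(im[80:280,230:430],(400,400)),cv2.resize(im2[100:400,120:520],(400,300),interpolation=cv2.INTER_AREA) if 0 else np.pad(cv2.resize(im2[100:400,120:520],(400,300)),((0,100),(0,0),(0,0)))]))
E
```

```text
(no output)
```

View pics/s6.png

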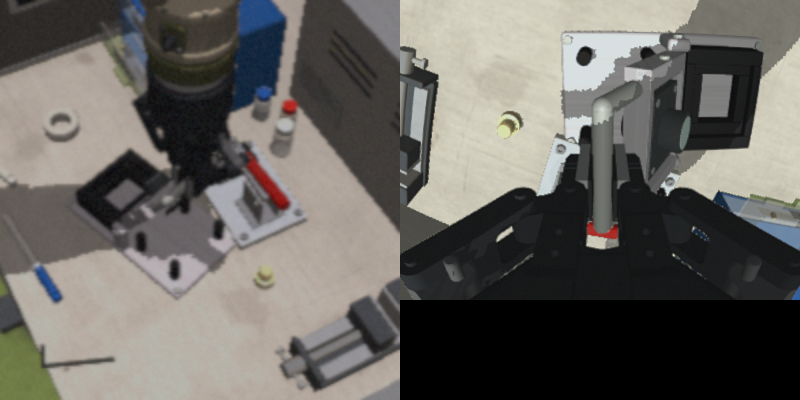

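The flipper is at about 60° with the bar pinched, and the holder's collar is visible still seated at (680,130). I'll continue the swing.

```bash
python3 -m creep '[[0,0.0131,-0.0065,0,0,0],[0,0.027,-0.0112,0,0,0],[0,0.0414,-0.014,0,0,0],[0,0.056,-0.015,0,0,0],[0,0.0706,-0.014,0,0,0],[0,0.085,-0.0112,0,0,0],[0,0.0989,-0.0065,0,0,0],[0,0.112,0,0,0,0]]' && python3 - <<'E'
from h import *
yaw=np.radians(19.8);ex=np.array([np.cos(yaw),np.sin(yaw)]);ey=np.array([-ex[1],ex[0]])
hm=np.array([.502,-.0311])+.045*ey;s=env.get_state();r=s['tcp_pos'][:2]-hm
print(r@ex,r@ey,s['tcp_pos'][2]+.019-.042,s['wrist_force'])
E
```

```text
clock: 13.5
tcp_pos: [0.4693, 0.066, 0.1225]
orientation: [0.001, -0.169, 0.986, 0.0]
wrist_force: [2.6, -2.1, 1.6]
finger_gap: 0.0091
0.002099678034255887 0.05743330129203003 0.09945620035345915 [ 2.57986514 -2.08355191  1.63855494]
```

```bash
python3 -m creep '[[0,0.006,0.0039,0,0,0],[0,0.0122,0.0081,0,0,0],[0,0.018,0.0128,0,0,0],[0,0.0232,0.0178,0,0,0],[0,0.0283,0.0231,0,0,0],[0,0.0329,0.0288,0,0,0],[0,0.0372,0.0348,0,0,0],[0,0.041,0.041,0,0,0]]' && python3 -m creep '[[0,0.0035,0.0064,0,0,0],[0,0.0065,0.0131,0,0,0],[0,0.0091,0.02,0,0,0],[0,0.0112,0.027,0,0,0],[0,0.0128,0.0341,0,0,0],[0,0.014,0.0414,0,0,0],[0,0.0148,0.0487,0,0,0],[0,0.015,0.055,0,0,0]]' && python3 -m creep '[[0,0,0.001,0,0,0],[0,0,0.002,0,0,0],[0,0,0.003,0,0,0],[0,0,0.003,0,0,0],[0,0,0.003,0,0,0],[0,0,0.003,0,0,0],[0,0,0.003,0,0,0],[0,0,0.003,0,0,0]]'
```

```text
clock: 14.3
tcp_pos: [0.4555, 0.1036, 0.081]
orientation: [0.001, -0.169, 0.986, -0.0]
wrist_force: [6.4, -1.0, 1.1]
finger_gap: 0.0087
clock: 15.1
tcp_pos: [0.4507, 0.1171, 0.0266]
orientation: [0.001, -0.169, 0.986, -0.001]
wrist_force: [-2.1, -5.0, 33.6]
finger_gap: 0.0086
clock: 15.9
tcp_pos: [0.451, 0.1172, 0.0257]
orientation: [0.001, -0.169, 0.986, -0.001]
wrist_force: [-2.8, -3.5, 25.9]
finger_gap: 0.0085
```

```bash
python3 -m creep '[[0,0,0,0,0,0],[0,0,0,0,0,0],[0,0,0,0,0,0],[0,0,-0.02,0,0,0],[0,0,-0.045,0,0,0],[0,0,-0.07,0,0,0],[0,0,-0.095,0,0,0],[0,0,-0.095,0,0,0]]' 0.03 && python3 - <<'E'
from h import *
im,d,p=shot("wrist");W=cloud("wrist",d,p)
yaw=np.radians(19.8);ex=np.array([np.cos(yaw),np.sin(yaw)]);ey=np.array([-ex[1],ex[0]])
o=np.array([.4715,.0536]);a=(W[...,:2]-o)@ex;b=(W[...,:2]-o)@ey;z=W[...,2]
m=(np.hypot(a,b)<.02)&(z>.0565)&(z<.066);t=W[m];print('button',m.sum(),cv2.minEnclosingCircle(t[:,:2].astype(np.float32)*1e3),np.median(t[:,2]))
m=(np.hypot(a,b)>.018)&(abs(a)<.03)&(abs(b)<.026)&(z>.03)&(z<.058);print('plate back z',m.sum(),np.percentile(z[m],[5,50,95]))
if m.sum()>10: print(np.linalg.lstsq(np.c_[a[m],b[m],np.ones(m.sum())],z[m],rcond=None)[0])
cv2.imwrite("pics/w7.png",im)
delta([*o,.075],109.8)
E
```

```text
clock: 16.7
tcp_pos: [0.4513, 0.1178, 0.1206]
orientation: [0.002, -0.169, 0.986, -0.0]
wrist_force: [1.3, 0.1, -0.0]
finger_gap: 0.0302
button 881 ((472.3726501464844, 54.144012451171875), 13.51696491241455) 0.059639473155034095
plate back z 3138 [0.04655843 0.04758937 0.04863924]
[0.00057515 0.00202641 0.04759763]
shift mm [  1.6 -67.5  44. ] turn [-0.01  0.08 -0.29] t 16.75 F [ 0.8 -0.2 -0.1]
```

View pics/w7.png

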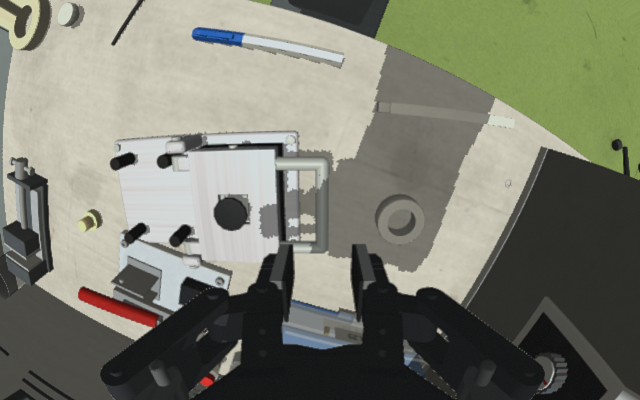

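The flipper is shut flat: its back tilts about 0.1°, the button is at pixel (231,212), and its face is at z 59.6 mm. Now I'll press the button with closed fingertips.

```bash
python3 -m creep '[[0.0008,-0.02,0,0,0,0],[0.0008,-0.045,0,0,0,0],[0.0008,-0.0674,0,0,0,0],[0.0008,-0.0674,0.015,0,0,0],[0.0008,-0.0674,0.035,0,0,0],[0.0008,-0.0674,0.048,0,0,0],[0.0008,-0.0674,0.056,0,0,0],[0.0008,-0.0674,0.056,0,0,0]]' 0.0 25 && python3 -m creep '[[0,0,0.0015,0,0,0],[0,0,0.003,0,0,0],[0,0,0.0045,0,0,0],[0,0,0.006,0,0,0],[0,0,0.0075,0,0,0],[0,0,0.009,0,0,0],[0,0,0.01,0,0,0],[0,0,0.01,0,0,0]]'
```

```text
clock: 17.55
tcp_pos: [0.4697, 0.0539, 0.0604]
orientation: [-0.002, -0.169, 0.986, 0.0]
wrist_force: [-1.1, 0.3, -0.5]
finger_gap: -0.0002
clock: 18.35
tcp_pos: [0.4721, 0.0538, 0.0524]
orientation: [0.0, -0.169, 0.986, 0.0]
wrist_force: [0.1, 0.4, 3.0]
finger_gap: -0.0002
```

```bash
python3 -m creep '[[0,0,0.001,0,0,0],[0,0,0.002,0,0,0],[0,0,0.003,0,0,0],[0,0,0.0035,0,0,0],[0,0,0.004,0,0,0],[0,0,0.004,0,0,0],[0,0,0.004,0,0,0],[0,0,0.004,0,0,0]]'
```

```text
clock: 19.15
tcp_pos: [0.4723, 0.0538, 0.0514]
orientation: [0.001, -0.169, 0.986, -0.0]
wrist_force: [-8.1, 0.1, 29.2]
finger_gap: 0.0001
```

```bash
python3 -m creep '[[0,0,-0.005,0,0,0],[0,0,-0.014,0,0,0],[0,0,-0.014,0,0,0],[0,0,-0.01,0,0,0],[0,0,-0.008,0,0,0],[0,0,-0.0075,0,0,0],[0,0,-0.0075,0,0,0],[0,0,-0.0075,0,0,0]]' && python3 -m creep '[[0,0,0.002,0,0,0],[0,0,0.004,0,0,0],[0,0,0.006,0,0,0],[0,0,0.0075,0,0,0],[0,0,0.0075,0,0,0],[0,0,0.0075,0,0,0],[0,0,0.0075,0,0,0],[0,0,0.0075,0,0,0]]' && python3 -m creep '[[0,0,-0.01,0,0,0],[0,0,-0.03,0,0,0],[0.02,0,-0.05,0,0,0],[0.05,0,-0.08,0,0,0],[0.08,0.04,-0.1,0,0,0],[0.08,0.08,-0.1,0,0,0],[0.08,0.1,-0.1,0,0,0],[0.08,0.1,-0.1,0,0,0]]' && python3 - <<'E'
from h import *
im,d,p=shot("wrist");W=cloud("wrist",d,p)
yaw=np.radians(19.8);ex=np.array([np.cos(yaw),np.sin(yaw)]);ey=np.array([-ex[1],ex[0]])
o=np.array([.4723,.0541]);a=(W[...,:2]-o)@ex;b=(W[...,:2]-o)@ey;z=W[...,2]
m=(np.hypot(a,b)<.011)&(z>.04)&(z<.07);print('button',m.sum(),np.median(z[m]))
m=(np.hypot(a,b)>.018)&(abs(a)<.03)&(abs(b)<.026)&(z>.03)&(z<.058);print('plate',m.sum(),np.linalg.lstsq(np.c_[a[m],b[m],np.ones(m.sum())],z[m],rcond=None)[0])
im2,_,_=shot("side")
cv2.imwrite("pics/w8.png",np.hstack([cv2.resize(im[40:340,150:450],(400,400)),cv2.resize(im2[100:260,230:390],(400,400))]))
E
```

```text
clock: 19.95
tcp_pos: [0.4716, 0.0537, 0.0556]
orientation: [-0.0, -0.169, 0.986, -0.0]
wrist_force: [1.2, -1.2, 1.6]
finger_gap: 0.0
clock: 20.75
tcp_pos: [0.4718, 0.0537, 0.0514]
orientation: [0.001, -0.169, 0.986, -0.0]
wrist_force: [-9.9, -0.1, 31.9]
finger_gap: -0.0
clock: 21.55
tcp_pos: [0.3611, 0.1228, 0.1481]
orientation: [-0.0, -0.171, 0.985, 0.0]
wrist_force: [0.1, -1.1, 0.4]
finger_gap: -0.0001
button 436 0.05927390714405385
plate 1403 [-3.07365851e-05  6.06701922e-04  4.74951467e-02]
```

View pics/w8.png

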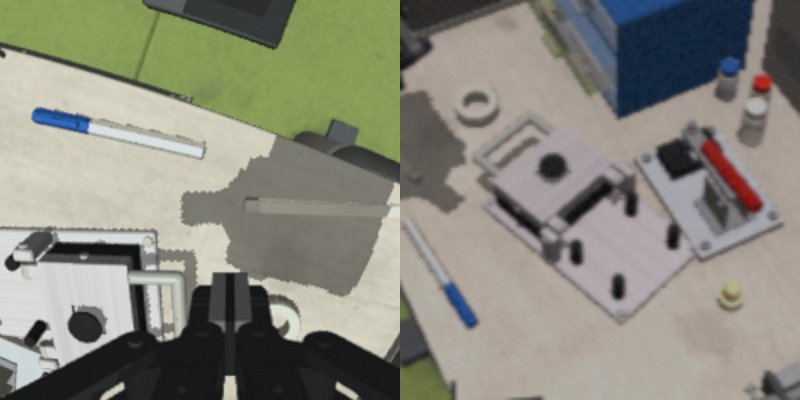

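The flipper lies flat and shut, with its button out at (553,165). The robot is clear and no holder lies on the worktop. At mid-travel on the second press the force was only about 1.6 N, so the catches no longer hold the holder. I'm handing in.

```bash
python3 -c "
from workcell import env
print(env.hand_in())"
```

```text
the job is handed in; nothing more can be done
None
```

The job is done and handed in at about 22 s of the 58 s allowed, but I never saw the holder in the nest because the shut flipper hides it.

- **Holder seated:** I gripped the holder by its collar and pushed it into the pocket until it clicked. After letting go, the collar top measured 63.8 mm against the expected 64 mm. A check press on the collar met a firm stop.
- **Flipper shut:** I swung the flipper over by its bar to the closed stop. Its back measured level to about 0.1° before I pressed the button, and it stayed shut afterwards.
- **Holder ejected:** I pressed the button fully twice, each time to a firm stop at about 30 N and 8 mm of travel. On the second press the force at mid-travel was only about 1.6 N, so the catches no longer hold it. The last pictures show the arm clear of everything and no holder on the worktop. That it lies flat in the nest is inferred from these forces.

Three readings were off or high:
- **Catch force:** the wrist briefly showed a 7.5 N downward pull as the catches snapped in.
- **Check press:** the press on the collar reached 39.6 N at the fingertips.
- **Jaw opening:** the gripper read 25 mm on the 28 mm collar, though the grip held.

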